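# Match the turned bells to the woodwind orders by timber

## Task

Four woodwind orders lie on the turner's bench, each a tray with a pipe joint in its own timber. Carry the four flared bells one after another to the trays, standing each upright in the empty square bay of the tray whose joint is of the same timber; set them down gently, never dropping them or knocking one over. Leave the two plain barrel blanks standing where they are.

Things in the scene. Friction and masses are not known exactly. Their poses are not given: they have to be found in the camera images.
- bell_boxwood: Loose flared bell of pale yellow boxwood, 40 to 110 g, standing on its wide mouth. 78 mm high; flare 64 mm across for the lowest 6 mm, narrowing (35 mm at height 36) to a straight round neck 30 mm across from height 47 to the flat top at 78 (brass ring, dark bore). Round, so yaw means nothing; grip the neck from above. Origin: centre of its underside, z up.
- bell_padauk: Loose flared bell of orange-red padauk, 40 to 110 g, standing on its wide mouth. 78 mm high; flare 64 mm across for the lowest 6 mm, narrowing (35 mm at height 36) to a straight round neck 30 mm across from height 47 to the flat top at 78 (brass ring, dark bore). Round, so yaw means nothing; grip the neck from above. Origin: centre of its underside, z up.
- bell_purpleheart: Loose flared bell of violet purpleheart, 40 to 110 g, standing on its wide mouth. 78 mm high; flare 64 mm across for the lowest 6 mm, narrowing (35 mm at height 36) to a straight round neck 30 mm across from height 47 to the flat top at 78 (brass ring, dark bore). Round, so yaw means nothing; grip the neck from above. Origin: centre of its underside, z up.
- bell_ebony: Loose flared bell of black ebony, 40 to 110 g, standing on its wide mouth. 78 mm high; flare 64 mm across for the lowest 6 mm, narrowing (35 mm at height 36) to a straight round neck 30 mm across from height 47 to the flat top at 78 (brass ring, dark bore). Round, so yaw means nothing; grip the neck from above. Origin: centre of its underside, z up.
- tray_boxwood: Fixed plywood tray, grey inside, with a fixed pipe joint of pale yellow boxwood. Outside 281 x 100 mm, walls and divider 6 mm thick, 18 mm above the floor. Origin: floor centre (8 mm above the bench) of the empty 88 x 88 mm bay at the end nearer the robot. x (away from the robot, +-9 degrees) runs to the joint, which lies from x = 61 to 220 mm, up to 41 mm above the floor; z up.
- tray_padauk: Fixed plywood tray, grey inside, with a fixed pipe joint of orange-red padauk. Outside 281 x 100 mm, walls and divider 6 mm thick, 18 mm above the floor. Origin: floor centre (8 mm above the bench) of the empty 88 x 88 mm bay at the end nearer the robot. x (away from the robot, +-9 degrees) runs to the joint, which lies from x = 61 to 220 mm, up to 41 mm above the floor; z up.
- tray_purpleheart: Fixed plywood tray, grey inside, with a fixed pipe joint of violet purpleheart. Outside 281 x 100 mm, walls and divider 6 mm thick, 18 mm above the floor. Origin: floor centre (8 mm above the bench) of the empty 88 x 88 mm bay at the end nearer the robot. x (away from the robot, +-9 degrees) runs to the joint, which lies from x = 61 to 220 mm, up to 41 mm above the floor; z up.
- tray_ebony: Fixed plywood tray, grey inside, with a fixed pipe joint of black ebony. Outside 281 x 100 mm, walls and divider 6 mm thick, 18 mm above the floor. Origin: floor centre (8 mm above the bench) of the empty 88 x 88 mm bay at the end nearer the robot. x (away from the robot, +-9 degrees) runs to the joint, which lies from x = 61 to 220 mm, up to 41 mm above the floor; z up.
- barrel_padauk: Loose unbored barrel blank of orange-red padauk, a plain slim cylinder 35 mm in diameter and 60 mm high without a flare, about 60 g, standing upright among the bells. Not part of this job: leave it. (Other clutter near the bells and trays is under 30 mm high.) Origin: centre of its underside, z up.
- barrel_boxwood: Loose unbored barrel blank of pale yellow boxwood, a plain slim cylinder 35 mm in diameter and 60 mm high without a flare, about 60 g, standing upright among the bells. Not part of this job: leave it. (Other clutter near the bells and trays is under 30 mm high.) Origin: centre of its underside, z up.

How it is judged (in metres and radians):
At the end, for the whole second after the job is handed in: Each bell stands upright (within 0.08 rad), released and at rest, on the floor (within 4 mm) of the bay of the tray whose joint is of its timber, within 16.5 mm of the bay's centre (all the play the bay allows); both barrels stand within 20 mm of where they began (horizontal distance between bell_boxwood and tray_boxwood below 0.0165 m and z of bell_boxwood in the frame of tray_boxwood between -0.004 and 0.004 m and angle between each of bell_boxwood, bell_padauk, bell_purpleheart, bell_ebony's own z axis and vertical below 0.08 rad and linear speed of each of bell_boxwood, bell_padauk, bell_purpleheart, bell_ebony below 0.02 m/s and angular speed of each of bell_boxwood, bell_padauk, bell_purpleheart, bell_ebony below 0.2 rad/s and contact force between each of bell_boxwood, bell_padauk, bell_purpleheart, bell_ebony and the fingers below 0.05 N and horizontal distance between bell_padauk and tray_padauk below 0.0165 m and z of bell_padauk in the frame of tray_padauk between -0.004 and 0.004 m and horizontal distance between bell_purpleheart and tray_purpleheart below 0.0165 m and z of bell_purpleheart in the frame of tray_purpleheart between -0.004 and 0.004 m and horizontal distance between bell_ebony and tray_ebony below 0.0165 m and z of bell_ebony in the frame of tray_ebony between -0.004 and 0.004 m and distance of each of barrel_padauk, barrel_boxwood from where it was at the start of the episode below 0.02 m and angle between each of barrel_padauk, barrel_boxwood's own z axis and vertical below 0.1 rad); the robot touches nothing.
It fails at once if a bell is dropped or thrown: it moves faster than 0.6 m/s while the fingers do not touch it (a free fall of about 20 mm) ((linear speed of bell_boxwood above 0.6 m/s and contact force between bell_boxwood and the fingers below 0.01 N) or (linear speed of bell_padauk above 0.6 m/s and contact force between bell_padauk and the fingers below 0.01 N) or (linear speed of bell_purpleheart above 0.6 m/s and contact force between bell_purpleheart and the fingers below 0.01 N) or (linear speed of bell_ebony above 0.6 m/s and contact force between bell_ebony and the fingers below 0.01 N)).
It fails at once if a bell is knocked over: it tilts more than 0.7 rad (angle between any of bell_boxwood, bell_padauk, bell_purpleheart, bell_ebony's own z axis and vertical above 0.7 rad).
It fails at once if a barrel is shifted by more than 20 mm or tipped by more than 0.5 rad (distance of any of barrel_padauk, barrel_boxwood from where it was at the start of the episode above 0.02 m or angle between any of barrel_padauk, barrel_boxwood's own z axis and vertical above 0.5 rad).
It also fails if it takes over 102 s, if anything falls off the work surface, if the arm or the gripper's body presses on something with over 40 N, if the wrist force passes 120 N, or if a joint passes its speed limit or range.

## Robot

A 6-joint arm with a two-finger parallel gripper is mounted at the origin on the work surface. World frame = base frame: x ahead of the robot, y to its left, z up, the work surface at z = 0. Lengths are in mm, angles in rad, forces in N, time in s.
With the tool pointing down it reaches from about 350 to 875 mm from the base axis. Payload 4.2 kg.
Tool frame: the origin (TCP) lies on the centre line of the jaws, within the pads' length; the fingertips stand ctrl.tip_reach ahead of it and the grasp point (between the pads) lies 6 mm ahead of it (ctrl.tip_reach is the distance from the TCP to the fingertips, in mm); z points along the fingers, y is the line along which they close (so a half turn about z gives the same grasp; the last joint's range is limited). The gripper opens to 87 mm and grips with 3 to 60 N. Pads are 19 mm wide; open, the fingers measure 117 mm over their backs; the gripper's body (75 mm by 190 mm) begins 51 mm behind the grasp point.
Start: joints at [1.534, 0.385, 0.008, 0, -1.194, -0.259], TCP at [182.158, 597.844, 247.55] pointing down, gripper open.
Joint ranges: [-3.14, 3.14], [-1.21, 2.06], [-1.07, 1.41], [-3.16, 2.05], [-2.99, -0.16], [-3.1, 3.1]. Speed limits (rad/s): [2.79, 2.79, 3.14, 3.14, 3.14, 3.14].

## Interface

Orientations are given as a unit quaternion [x, y, z, w].
In Python, from workcell import ctrl gives the robot as it stands.
- The arm moves only by the tool arm_command, never from a script. Its argument "plan" is text: rows parted by semicolons, each of 4 numbers parted by spaces: the shift along the tool's x, y, z normalised to -1 to 1, where 1 is 20 cm, then the turn about the tool's z normalised to -1 to 1, where 1 is 90 degrees. In form: dx dy dz twist; .... A call has 1 to 20 rows; each row is the pose to reach, as a shift and turn from the pose commanded when the call began, along the tool's axes at that moment; what a row does not reach only later rows make up. A row lasts 1/10 s, in which the tool goes at most 50 mm and 8.59 degrees, less where a joint would pass 70% of its speed; a pose out of reach is approached as far as the arm can. A call with a number of a shift or a turn outside -1 to 1 is refused whole. A call with a gripper value outside its range is refused whole. "fingers" is the opening, from 0 (shut) to 1 (fully open), set as the call begins (left out, the last holds). The fingers move at their own pace and stop on an object; "newtons" is the grip in N (left out, the last holds). Time passes only in rows, so rows that repeat a pose let the fingers close. It gives the time, the measured TCP pose, the force, the opening and the grip force at its end, in the units of the state.
- ctrl.sense(): the state, without advancing time (a new reading comes with each control period).
- ctrl.camera(name): name is "scene" or "side" or "wrist"; returns a dict with "img" (400x640x3 uint8, red, green, blue), "mtx" (3x3 intrinsics, pixels), "eye" and "rotation" of the camera in the world; the wrist camera has in their place "tool_from_camera" (4x4, takes a point from camera to tool coordinates, whose origin is the TCP and whose axes are the flange's). Camera axes: x right, y up, looking along -z (the intrinsics and any distortion apply to the point x, -y, -z); pixel columns grow to the right and rows downward; lengths in mm; the calibration is good to about 2 mm. A picture is of the moment at which its call begins: read the wrist's pose just before it. There is no depth.
- ctrl.job_done(): hands the job in; it is judged then, once.
The state is a dict: "time": time; "joint_positions": joint angles; "dq": joint speeds; "joint_torque": joint torques, N m; "tool_pos": TCP position; "tool_rot": TCP orientation; "force": force on the tool from outside, world axes, zero at the start; "moment": the same for the moment, N m; "opening": finger opening in mm; "finger_force": force on a finger pad.
Only numpy, scipy, OpenCV 4.12 (cv2) and the standard library are available. Lean on these libraries where they do the work, as an engineer would, in place of code of your own. Each camera call takes 0.05 s, during which the arm holds its last target. There are 200 camera calls.

## Working session

There is one attempt and no reset: what is moved stays moved. The work goes in short steps, Python scripts to look and compute and a tool call to move; the robot and the scene stay as the last step left them, time stands still between calls to the robot, and variables do not carry over. Pictures are saved under pics/ and viewed, at most 14 in all, crops included, and the job is handed in when it is done.

Besides the shell and the picture viewer there is one more tool, called after "Call:" by a JSON object that holds its "op" and its "data". arm_command: Moves the arm, as the interface text tells. Its arguments: {"type":"object","properties":{"plan":{"type":"string"},"fingers":{"type":"number"},"newtons":{"type":"number"}},"required":["plan"]}

```bash
mkdir -p pics; ls
python3 - <<'E'
from workcell import ctrl
import cv2,pickle
s=ctrl.sense();print(s['tool_pos'],s['tool_rot'],s['time'],ctrl.tip_reach)
d={}
for n in("scene","side","wrist"):
    c=ctrl.camera(n);d[n]=c;cv2.imwrite(f"pics/{n}0.png",c["img"][:,:,::-1])
    print(n,c["mtx"],{k:v for k,v in c.items() if k not in("img","mtx")})
d['s']=s;pickle.dump(d,open('d0.pkl','wb'))
E
```

```text
pics
[182.03123888 597.33647633 246.46513465] [ 9.89065335e-01 -1.47474035e-01 -1.22784591e-04  1.07559151e-03] 0.0 25.0
scene [[473.41451377   0.         318.55150784]
 [  0.         473.41451377 196.29756617]
 [  0.           0.           1.        ]] {'eye': array([1325.68403898,  707.56348117,  847.30124953]), 'rotation': array([0.19062778, 0.41232169, 0.80480853, 0.38201454])}
side [[362.43128692   0.         316.85807733]
 [  0.         362.43128692 196.85065623]
 [  0.           0.           1.        ]] {'eye': array([221.647151  , 472.82984064, 593.1031839 ]), 'rotation': array([-0.10310181,  0.38189862,  0.88431173, -0.24802464])}
wrist [[301.66274586   0.         320.1197266 ]
 [  0.         301.66274586 197.56398262]
 [  0.           0.           1.        ]] {'tool_from_camera': array([[-1.14626759e-03,  9.60241792e-01,  2.79167311e-01,
         7.62172621e+01],
       [ 9.99999328e-01,  1.05247834e-03,  4.85848917e-04,
         8.75272347e-01],
       [ 1.72714887e-04,  2.79167681e-01, -9.60242353e-01,
        -1.37730950e+02],
       [ 0.00000000e+00,  0.00000000e+00,  0.00000000e+00,
         1.00000000e+00]])}
```

View pics/scene0.png

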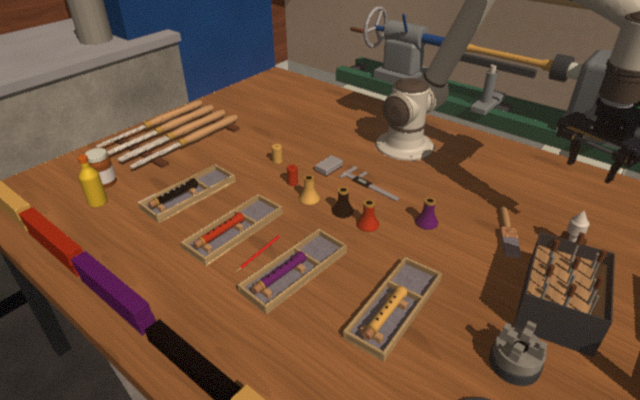

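View pics/side0.png

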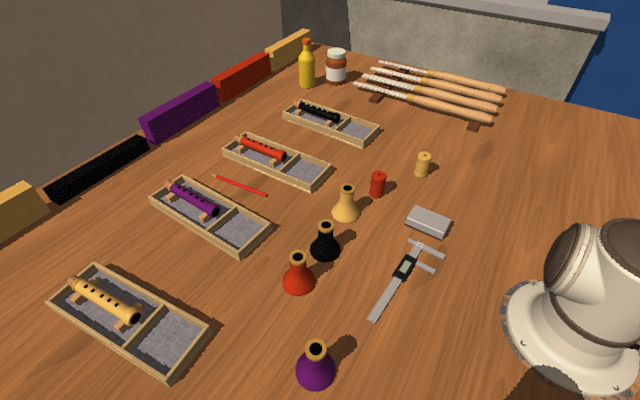

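View pics/wrist0.png

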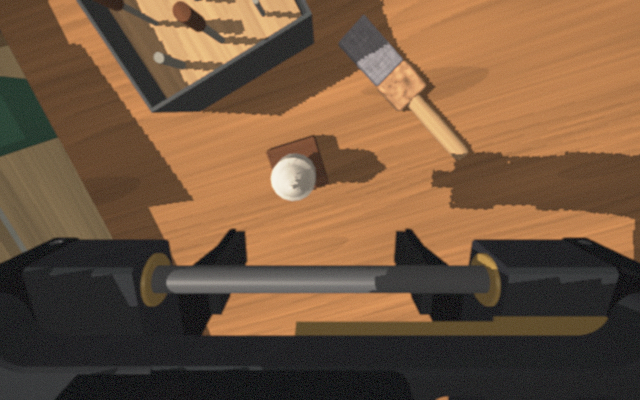

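The scene picture shows the bells in a row: boxwood (310,190), ebony (343,203), padauk (369,216) and purpleheart (428,214). The barrels are at (277,153) and (292,175). The trays run left to right ebony, padauk, purpleheart, boxwood. The side view shows the same things, and the wrist view shows only a brush and clutter. I'll enlarge next.

Run:
```python
import cv2,numpy as np
def crop(n,x0,y0,x1,y1,k,o,step):
    im=cv2.imread(f'pics/{n}.png')[y0:y1,x0:x1]
    im=cv2.resize(im,None,fx=k,fy=k,interpolation=cv2.INTER_CUBIC)
    for x in range((x0//step+1)*step,x1,step):
        cv2.line(im,((x-x0)*k,0),((x-x0)*k,6),(0,255,0),1);cv2.putText(im,str(x),((x-x0)*k+2,14),0,.4,(0,255,0),1)
    for y in range((y0//step+1)*step,y1,step):
        cv2.line(im,(0,(y-y0)*k),(6,(y-y0)*k),(0,255,0),1);cv2.putText(im,str(y),(8,(y-y0)*k+4),0,.4,(0,255,0),1)
    cv2.imwrite(f'pics/{o}.png',im)
crop('scene0',262,135,448,245,4,'c1',10)
crop('side0',270,145,450,395,2,'c2a',10)
crop('side0',270,145,440,293,4,'c2',10)
crop('scene0',135,160,335,310,4,'c3',10)
crop('side0',140,90,340,240,4,'c4',10)
```

```text
(no output)
```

View pics/c1.png

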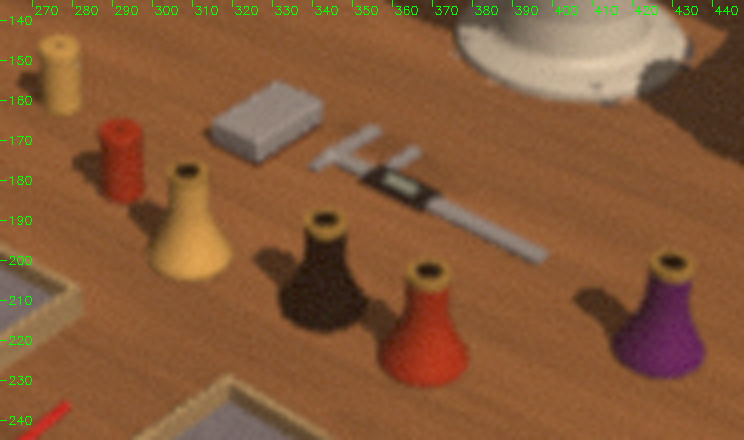

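View pics/c3.png

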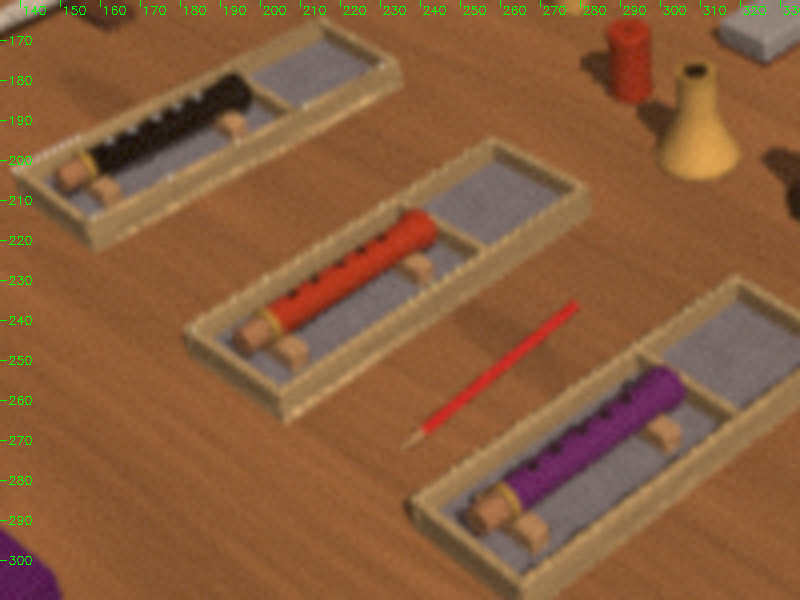

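View pics/c2a.png

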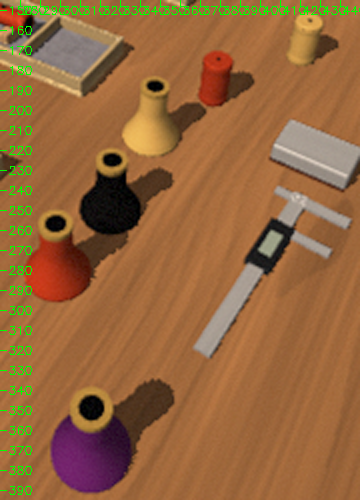

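View pics/c4.png

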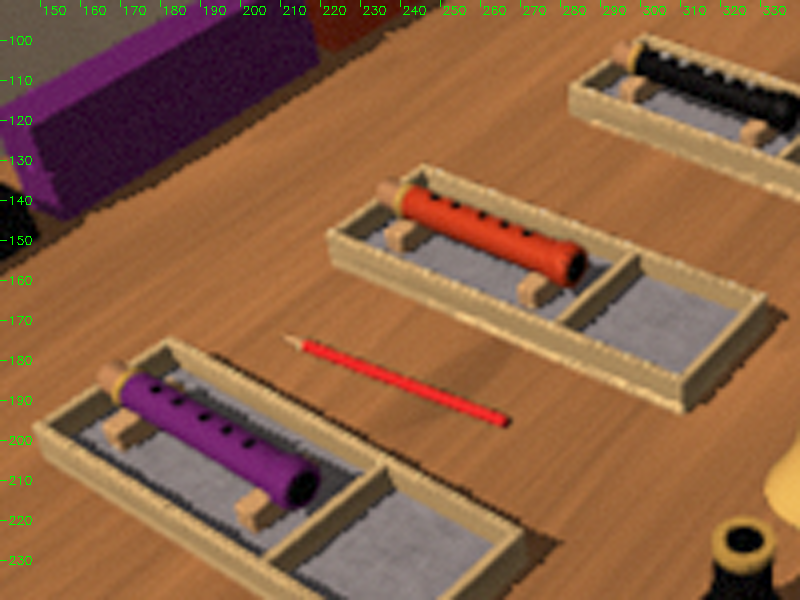

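The crops give bore centres and tray rim corners that I can read. I still need the corners of the purpleheart and boxwood trays.

Run:
```python
import cv2
a=cv2.imread('pics/scene0.png')[225:365,230:450]; cv2.imwrite('pics/c5.png',cv2.resize(a,None,fx=3,fy=3,interpolation=cv2.INTER_CUBIC))
b=cv2.imread('pics/side0.png')[170:390,40:290]; cv2.imwrite('pics/c6.png',cv2.resize(b,None,fx=2.5,fy=2.5,interpolation=cv2.INTER_CUBIC))
```

```text
(no output)
```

View pics/c5.png

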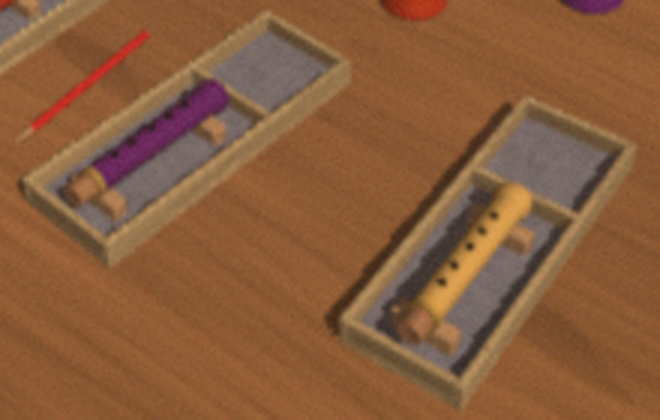

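View pics/c6.png

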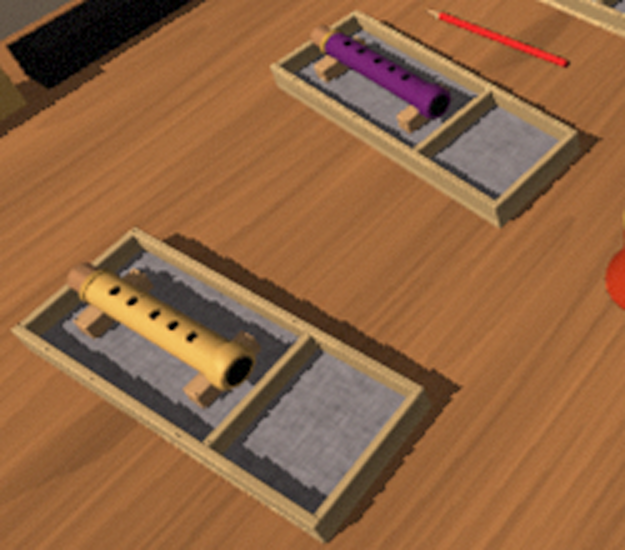

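```bash
cat > h.py <<'E'
import numpy as np,pickle
from scipy.spatial.transform import Rotation as R
from scipy.optimize import least_squares
d=pickle.load(open('d0.pkl','rb'))
def proj(c,p,eye=None,rot=None):
    if eye is None: eye,rot=c['eye'],R.from_quat(c['rotation'])
    q=rot.inv().apply(np.atleast_2d(p)-eye)*[1,-1,-1]
    q=q@c['mtx'].T
    return q[:,:2]/q[:,2:]
E
cat > m.py <<'E'
from h import *
S,D=d['scene'],d['side']
B=dict(box=((309,177.8),(347.5,188)),ebony=((343.5,190),(326,225)),padauk=((369.5,202.5),(298,257.5)),purple=((430,200.5),(316,348.5)),
 bar_box=((276.8,146.2),(424,155)),bar_pad=((292,166.5),(378.5,175)))
for n,(a,b) in B.items():
    r=least_squares(lambda p:np.r_[proj(S,p)[0]-a+.4,proj(D,p)[0]-b+.3],[500,0,70])
    print(n,r.x.round(1),'res',r.fun.round(1))
# corners nearL(-y),nearR,farL,farR ; scene, side
T=dict(purple=([(319.3,229.3),(346.7,245.7),(238.3,286.7),(266,306.7)],[(270.8,222.8),(240,251.2),(183.2,175.2),(149.2,197.2)]),
box=([(405.7,258),(441.7,274.3),(344.3,332.3),(384,354.3)],[(212,325.2),(168.8,379.2),(94.8,262),(46,301.2)]),
padauk=([(258.3,195),(282,207.5),(182.5,243.2),(206.2,259.2)],[(331.8,164),(311,184.2),(246.2,131.8),(222.5,148.8)]),
ebony=([(215.5,166.2),(235,176.8),(138.8,202.5),(158.2,214.5)],[(380,124),(362.5,139),(301.2,99),(283,111.2)]))
L=np.array([[-50,-50],[-50,50],[231,-50],[231,50]])
for n,(a,b) in T.items():
    def f(p):
        c,s=np.cos(p[3]),np.sin(p[3]);X=np.c_[p[0]+c*L[:,0]-s*L[:,1],p[1]+s*L[:,0]+c*L[:,1],np.full(4,p[2])]
        return np.r_[(proj(S,X)-a+.4).ravel(),(proj(D,X)-b+.3).ravel()]
    r=least_squares(f,[600,0,26,0],x_scale=[10,10,10,.05])
    print('tray',n,r.x[:3].round(1),'yaw',r.x[3].round(3),'res',r.fun.round(1))
E
python3 m.py
```

```text
box [459.1 -51.3  80.1] res [ 0.   0.1  0.  -0. ]
ebony [445.   63.9  79.9] res [-0. -0. -0.  0.]
padauk [448.4 155.4  79.9] res [ 0.2  0.2  0.1 -0.2]
purple [337.7 277.1  80.3] res [-0.1 -0.1 -0.   0.1]
bar_box [ 364.  -272.6   63.6] res [ 0.1  0.1  0.  -0.1]
bar_pad [ 427.5 -146.2   63.6] res [ 0.4  0.7  0.2 -0.5]
tray purple [622.3 120.9  24.5] yaw -0.055 res [-1.2 -0.6 -0.2 -0.4 -1.  -1.2 -0.1  1.   1.5 -0.1 -0.4  2.6 -0.4 -0.9
 -1.   0.3]
tray box [565.6 365.   24.1] yaw 0.07 res [-1.8 -1.1 -0.6 -1.  -1.6 -0.6  0.1  0.7 -0.3 -0.5 -0.6  2.   0.3 -0.9
 -0.   1.6]
tray padauk [ 609.1 -118.    25.1] yaw -0.002 res [-0.3 -0.9  0.5 -0.7 -1.5 -0.4 -0.5  0.3  0.7  0.   0.6  2.2 -0.5 -0.4
 -1.1  0.4]
tray ebony [ 581.6 -347.4   27.8] yaw -0.049 res [-0.1 -2.3  0.1 -1.7 -0.7 -0.2 -1.1  2.   0.2  1.   1.   2.5 -0.1 -1.1
 -1.3 -0. ]
```

Call:
{"op": "arm_command", "data": {"plan": "0.2 0.2 -0.05 -0.09; 0.4 0.45 -0.1 -0.188; 0.6 0.65 -0.15 -0.188; 0.75 0.85 -0.2 -0.188; 0.9 1 -0.25 -0.188; 0.9 1 -0.25 -0.188; 0.9 1 -0.25 -0.188", "fingers": 1}}

```text
time: 0.85
tool_pos: [296.9, 351.7, 298.7]
tool_rot: [1.0, -0.002, 0.0, -0.001]
force: [-0.2, -0.1, 0.0]
opening: 86.7
finger_force: 0.0
```

Call:
{"op": "arm_command", "data": {"plan": "0.2 0.15 0 0; 0.35 0.35 0 0; 0.5 0.55 0 0; 0.65 0.8 0 0; 0.75 1 0 0; 0.75 1 0 0"}}

```text
time: 1.45
tool_pos: [447.4, 150.7, 296.8]
tool_rot: [1.0, -0.003, -0.001, 0.001]
force: [-0.9, 0.1, -0.8]
opening: 86.6
finger_force: 0.0
```

Call:
{"op": "arm_command", "data": {"plan": "0 0.25 0 0; 0 0.5 0 0; 0 0.7 0 0; 0 0.7 0 0; 0 0.7 0 0; 0 0.7 0 0"}}

```text
time: 2.05
tool_pos: [446.1, 15.2, 297.3]
tool_rot: [1.0, 0.0, -0.0, -0.0]
force: [-0.4, 0.5, -0.1]
opening: 86.8
finger_force: 0.0
```

Run:
```python
from workcell import ctrl
import cv2,pickle
s=ctrl.sense();c=ctrl.camera('wrist');print(s['tool_pos'],s['tool_rot'],s['joint_positions'])
pickle.dump((s,c),open('d1.pkl','wb'))
cv2.imwrite('pics/w1.png',cv2.resize(c['img'][:240,:,::-1],None,fx=1.25,fy=1.25,interpolation=cv2.INTER_CUBIC))
```

```text
[446.13412013  15.19118095 297.27041523] [ 9.99999876e-01  4.67834927e-04 -1.51366661e-04 -7.33895721e-05] [ 3.99971180e-01  3.77295047e-02 -3.16541234e-01 -2.69700023e-04
 -1.21674740e+00  1.17185435e+00]
```

View pics/w1.png

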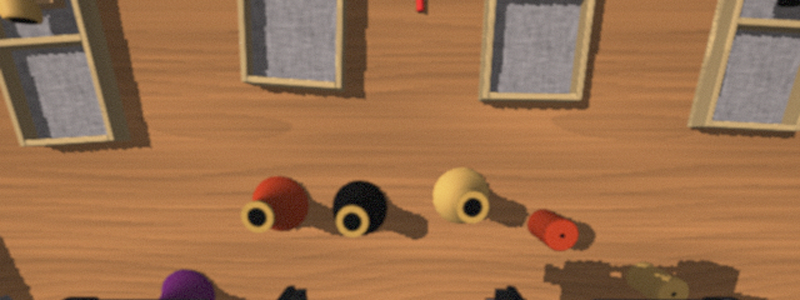

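The wrist view shows the trays' near rims and the bells: padauk bore (257,217), ebony (352,221) and boxwood (473,207). I'll compare these with the estimates.

```bash
cat > m2.py <<'E'
from h import *
s,c=pickle.load(open('d1.pkl','rb'))
def ray(c,s,uv,z):
    T=c['tool_from_camera'];Rt=R.from_quat(s['tool_rot']).as_matrix()
    v=np.linalg.solve(c['mtx'],[uv[0],uv[1],1])*[1,-1,-1]
    v=Rt@T[:3,:3]@v;e=Rt@T[:3,3]+s['tool_pos']
    return (e+v*(z-e[2])/v[2])[:2]
if __name__=='__main__':
    k=lambda x,y:((x+.5)/1.25-.5,(y+.5)/1.25-.5)
    for n,p,z in [('padauk',(257,217),78),('ebony',(352,221),78),('box',(473,207),78),('barpad',(562,236),60),
     ('tbox nL',(113,137),26),('tbox nR',(22,144),26),('tpur nL',(340,88),26),('tpur nR',(243,81),26),('tpad nL',(582,100),26),('tpad nR',(482,101),26),('teb nR',(693,129),26)]:
        print(n,ray(c,s,k(*p),z).round(1))
    for n,x,y,a in [('tbox',565.6,365,.07),('tpur',622.3,120.9,-.055),('tpad',609.1,-118,-.002),('teb',581.6,-347.4,-.049)]:
        for q in((-50,-50),(-50,50)): print(n,'est',np.round([x+np.cos(a)*q[0]-np.sin(a)*q[1],y+np.sin(a)*q[0]+np.cos(a)*q[1]],1))
E
python3 m2.py
```

```text
padauk [448.5 152.7]
ebony [444.5  61.3]
box [458.2 -54.9]
barpad [ 424.9 -151.4]
tbox nL [522.6 313.8]
tbox nR [515.6 410.5]
tpur nL [569.8  75.3]
tpur nR [576.4 172.1]
tpad nL [ 558.5 -169.7]
tpad nR [557.6 -68.3]
teb nR [ 530.4 -288.4]
tbox est [519.2 311.6]
tbox est [512.2 411.4]
tpur est [569.6  73.7]
tpur est [575.1 173.6]
tpad est [ 559.  -167.9]
tpad est [559.2 -67.9]
teb est [ 529.2 -394.9]
teb est [ 534.1 -295. ]
```

Call:
{"op": "arm_command", "data": {"plan": "-0.015 -0.234 0 0; -0.015 -0.234 0.2 0; -0.015 -0.234 0.4 0; -0.015 -0.234 0.6 0; -0.015 -0.234 0.78 0; -0.015 -0.234 0.9 0; -0.015 -0.234 0.98 0; -0.015 -0.234 0.98 0"}}

```text
time: 2.9
tool_pos: [441.5, 61.4, 99.4]
tool_rot: [1.0, 0.001, -0.003, 0.001]
force: [0.2, -0.8, -0.7]
opening: 87.1
finger_force: 0.0
```

Call:
{"op": "arm_command", "data": {"plan": "0 0 0.05 0; 0 0 0.1 0; 0 0 0.138 0; 0 0 0.138 0; 0 0 0.138 0"}}

```text
time: 3.4
tool_pos: [443.0, 60.8, 74.0]
tool_rot: [1.0, -0.0, 0.0, 0.0]
force: [0.0, 0.3, -0.7]
opening: 87.1
finger_force: 0.0
```

Call:
{"op": "arm_command", "data": {"plan": "0 0 0 0; 0 0 0 0; 0 0 0 0; 0 0 0 0; 0 0 0 0; 0 0 0 0; 0 0 0 0; 0 0 0 0", "fingers": 0, "newtons": 20}}

```text
time: 4.2
tool_pos: [442.9, 60.8, 74.0]
tool_rot: [1.0, -0.0, 0.0, -0.0]
force: [-0.8, 0.3, -0.2]
opening: 30.8
finger_force: 0.1
```

Call:
{"op": "arm_command", "data": {"plan": "0 0 0 0; 0 0 0 0; 0 0 0 0; 0 0 -0.05 0; 0 0 -0.15 0; 0 0 -0.3 0; 0 0 -0.45 0; 0 0 -0.55 0; 0 0 -0.55 0; 0 0 -0.55 0"}}

```text
time: 5.2
tool_pos: [442.6, 60.7, 184.3]
tool_rot: [1.0, -0.0, 0.0, -0.0]
force: [-0.6, 0.5, -0.9]
opening: 29.7
finger_force: 20.0
```

Call:
{"op": "arm_command", "data": {"plan": "0.02 0.05 0 0; 0.05 0.2 0 0; 0.07 0.4 0 0; 0.1 0.6 0 0; 0.12 0.8 0 0; 0.15 1 0 0"}}

```text
time: 5.8
tool_pos: [471.9, -141.4, 182.6]
tool_rot: [1.0, -0.0, -0.002, 0.0]
force: [0.2, 0.6, -0.7]
opening: 29.6
finger_force: 20.0
```

Call:
{"op": "arm_command", "data": {"plan": "0.03 0.2 0 0; 0.06 0.4 0 0; 0.09 0.6 0 0; 0.12 0.8 0 0; 0.135 0.95 0 0; 0.135 1 0 0; 0.135 1 0 0; 0.135 1 0 0"}}

```text
time: 6.6
tool_pos: [498.9, -338.7, 183.0]
tool_rot: [1.0, -0.0, -0.001, -0.001]
force: [-0.9, 0.4, -0.3]
opening: 29.2
finger_force: 20.0
```

Run:
```python
from workcell import ctrl
import cv2,pickle
s=ctrl.sense();c=ctrl.camera('wrist');print(s['tool_pos'],s['tool_rot'],s['opening'])
pickle.dump((s,c),open('d1.pkl','wb'))
cv2.imwrite('pics/w2.png',cv2.resize(c['img'][:,120:520,::-1],None,fx=1.5,fy=1.5,interpolation=cv2.INTER_CUBIC))
```

```text
[ 498.9428628  -338.68647273  182.97033395] [ 9.99999270e-01 -3.36053026e-04 -1.00963817e-03 -5.73013607e-04] 29.205852005775938
```

View pics/w2.png

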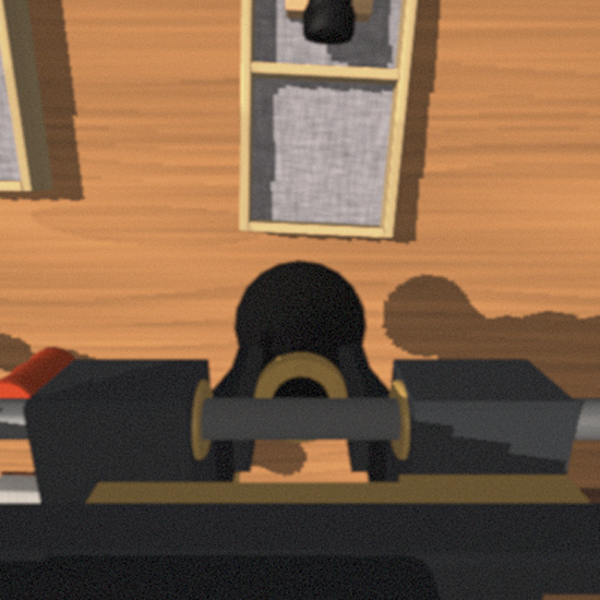

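The wrist view shows the ebony tray straight ahead. Its near rim corners are at (240,231) and (393,237), and the divider ends at (246,68) and (410,74).

```bash
cat > bay.py <<'E'
from m2 import *
def bay(pts,x0,y0,k,L=((-50,50),(-50,-50),(47,50),(47,-50))):
    W=np.array([ray(c,s,((x+.5)/k-.5+x0,(y+.5)/k-.5+y0),26) for x,y in pts])
    L=np.array(L)
    def f(p):
        C,S=np.cos(p[2]),np.sin(p[2]);return (np.c_[p[0]+C*L[:,0]-S*L[:,1],p[1]+S*L[:,0]+C*L[:,1]]-W).ravel()
    r=least_squares(f,[600,0,0],x_scale=[10,10,.05]);print(W.round(1).tolist(),r.x.round(3),r.fun.round(1))
E
python3 -c "
from bay import *
bay([(240,231),(393,237),(246,68),(410,74)],120,0,1.5)"
```

```text
[[533.5, -299.8], [529.4, -399.6], [629.7, -307.2], [626.3, -404.3]] [ 5.81232e+02 -3.52793e+02 -5.00000e-02] [ 0.3 -0.5 -0.6 -0.6  0.9  2.  -0.6 -0.8]
```

Call:
{"op": "arm_command", "data": {"plan": "0.1 0.02 0 0; 0.25 0.04 0 0; 0.37 0.06 0 0; 0.405 0.06 0 0; 0.405 0.06 0.1 0; 0.405 0.06 0.25 0; 0.405 0.06 0.38 0; 0.405 0.06 0.45 0; 0.405 0.06 0.48 0; 0.405 0.06 0.48 0; 0.405 0.06 0.48 0"}}

```text
time: 7.75
tool_pos: [581.5, -351.5, 89.5]
tool_rot: [1.0, 0.0, 0.001, 0.001]
force: [-0.1, 0.6, -1.7]
opening: 29.7
finger_force: 20.0
```

Call:
{"op": "arm_command", "data": {"plan": "0 0 0.01 0; 0 0 0.015 0; 0 0 0.02 0; 0 0 0.02 0; 0 0 0.02 0"}}

```text
time: 8.25
tool_pos: [580.7, -351.3, 84.0]
tool_rot: [1.0, -0.0, 0.0, 0.0]
force: [-0.0, -0.2, -0.6]
opening: 29.4
finger_force: 20.0
```

Call:
{"op": "arm_command", "data": {"plan": "0 0 0.005 0; 0 0 0.01 0; 0 0 0.01 0; 0 0 0.01 0"}}

```text
time: 8.65
tool_pos: [580.8, -351.3, 82.0]
tool_rot: [1.0, -0.0, 0.0, 0.0]
force: [-0.4, 0.1, -0.3]
opening: 29.4
finger_force: 20.0
```

Call:
{"op": "arm_command", "data": {"plan": "0 0 0.005 0; 0 0 0.005 0; 0 0 0.005 0"}}

```text
time: 8.95
tool_pos: [580.9, -351.3, 81.9]
tool_rot: [1.0, -0.0, 0.0, 0.0]
force: [-1.8, 1.4, 5.7]
opening: 29.8
finger_force: 20.0
```

Call:
{"op": "arm_command", "data": {"plan": "0 0 0 0; 0 0 0 0; 0 0 0 0; 0 0 0 0; 0 0 0 0; 0 0 0 0", "fingers": 0.8}}

```text
time: 9.55
tool_pos: [580.7, -351.3, 80.8]
tool_rot: [1.0, -0.0, -0.0, -0.0]
force: [-0.5, -0.3, -0.8]
opening: 66.6
finger_force: 0.0
```

Call:
{"op": "arm_command", "data": {"plan": "0 0 -0.05 0; 0 0 -0.15 0; 0 0 -0.3 0; 0 0 -0.5 0; 0 0 -0.5 0; 0 0 -0.5 0"}}

```text
time: 10.15
tool_pos: [581.3, -351.4, 183.2]
tool_rot: [1.0, -0.0, 0.002, 0.001]
force: [-0.7, 0.2, -1.3]
opening: 69.9
finger_force: 0.0
```

Run:
```python
from workcell import ctrl
import cv2
w=ctrl.camera('scene')['img'][150:230,120:330,::-1];v=ctrl.camera('side')['img'][80:280,270:470,::-1]
r=lambda a,f:cv2.resize(a,None,fx=f,fy=f,interpolation=cv2.INTER_CUBIC)
a,b=r(w,2),r(v,1.8)
import numpy as np
o=np.zeros((360,790,3),np.uint8);o[:a.shape[0],:a.shape[1]]=a;o[:b.shape[0],425:425+b.shape[1]]=b
cv2.imwrite('pics/p1.png',o)
```

```text
(no output)
```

View pics/p1.png

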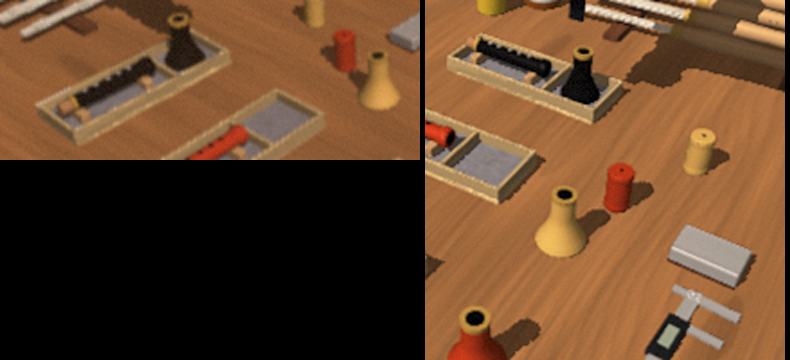

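The ebony bell stands upright in its bay (side view 580,75). Next is the boxwood bell.

Call:
{"op": "arm_command", "data": {"plan": "-0.08 -0.2 0 0; -0.16 -0.4 0 0; -0.24 -0.6 0 0; -0.32 -0.8 0 0; -0.4 -1 0 0"}}

```text
time: 10.75
tool_pos: [499.2, -149.9, 179.7]
tool_rot: [1.0, -0.0, -0.001, -0.0]
force: [1.0, 1.1, 0.0]
opening: 69.7
finger_force: 0.0
```

Call:
{"op": "arm_command", "data": {"plan": "-0.09 -0.2 0 0; -0.18 -0.4 0 0; -0.215 -0.49 0 0; -0.215 -0.49 0 0; -0.215 -0.49 0.2 0; -0.215 -0.49 0.35 0; -0.215 -0.49 0.48 0; -0.215 -0.49 0.54 0; -0.215 -0.49 0.54 0; -0.215 -0.49 0.54 0"}}

```text
time: 11.75
tool_pos: [458.1, -53.8, 72.7]
tool_rot: [1.0, -0.0, -0.0, 0.0]
force: [0.1, 0.4, 0.2]
opening: 69.8
finger_force: 0.0
```

Call:
{"op": "arm_command", "data": {"plan": "0 0 0 0; 0 0 0 0; 0 0 0 0; 0 0 0 0; 0 0 0 0; 0 0 0 0; 0 0 0 0; 0 0 0 0; 0 0 0 0; 0 0 0 0", "fingers": 0, "newtons": 20}}

```text
time: 12.75
tool_pos: [457.9, -53.2, 73.1]
tool_rot: [1.0, -0.0, 0.0, 0.0]
force: [-0.6, -0.8, 2.4]
opening: 29.3
finger_force: 20.0
```

Call:
{"op": "arm_command", "data": {"plan": "0 0 -0.05 0; 0 0 -0.15 0; 0 0 -0.3 0; 0 0 -0.45 0; 0.02 -0.1 -0.55 0; 0.05 -0.25 -0.55 0; 0.1 -0.45 -0.55 0; 0.14 -0.65 -0.55 0; 0.17 -0.85 -0.55 0; 0.2 -1 -0.55 0"}}

```text
time: 13.75
tool_pos: [497.9, 148.9, 183.5]
tool_rot: [1.0, 0.0, 0.0, -0.0]
force: [1.0, 0.3, -0.7]
opening: 29.4
finger_force: 20.0
```

Call:
{"op": "arm_command", "data": {"plan": "0.04 -0.2 0 0; 0.08 -0.4 0 0; 0.12 -0.6 0 0; 0.16 -0.8 0 0; 0.2 -0.95 0 0; 0.2 -1 0 0; 0.2 -1 0 0; 0.2 -1 0 0"}}

```text
time: 14.55
tool_pos: [537.5, 345.7, 182.9]
tool_rot: [1.0, -0.0, -0.001, 0.0]
force: [-0.5, -0.9, -1.1]
opening: 29.6
finger_force: 20.0
```

Call:
{"op": "arm_command", "data": {"plan": "0.07 -0.05 0 0; 0.145 -0.096 0 0; 0.145 -0.096 0 0; 0.145 -0.096 0.1 0; 0.145 -0.096 0.25 0; 0.145 -0.096 0.38 0; 0.145 -0.096 0.45 0; 0.145 -0.096 0.49 0; 0.145 -0.096 0.49 0; 0.145 -0.096 0.49 0"}}

```text
time: 15.55
tool_pos: [567.7, 366.2, 86.3]
tool_rot: [1.0, -0.0, 0.001, -0.001]
force: [0.1, 0.7, -0.7]
opening: 29.6
finger_force: 20.0
```

Call:
{"op": "arm_command", "data": {"plan": "0 0 0.005 0; 0 0 0.01 0; 0 0 0.013 0; 0 0 0.013 0; 0 0 0.013 0"}}

```text
time: 16.05
tool_pos: [567.0, 366.0, 82.4]
tool_rot: [1.0, -0.0, 0.0, -0.0]
force: [0.6, 1.1, -0.5]
opening: 29.4
finger_force: 20.0
```

Call:
{"op": "arm_command", "data": {"plan": "0 0 0.003 0; 0 0 0.005 0; 0 0 0.007 0; 0 0 0.007 0; 0 0 0.007 0"}}

```text
time: 16.55
tool_pos: [567.1, 365.9, 81.2]
tool_rot: [1.0, -0.0, 0.0, 0.0]
force: [0.5, 0.7, 1.8]
opening: 29.3
finger_force: 20.0
```

Call:
{"op": "arm_command", "data": {"plan": "0 0 0.003 0; 0 0 0.003 0; 0 0 0.003 0; 0 0 0.003 0; 0 0 0.003 0; 0 0 0.003 0; 0 0 0.003 0", "fingers": 0.8}}

```text
time: 17.25
tool_pos: [567.1, 365.9, 80.3]
tool_rot: [1.0, -0.0, -0.0, -0.0]
force: [1.1, -0.8, -0.3]
opening: 68.5
finger_force: 0.0
```

Call:
{"op": "arm_command", "data": {"plan": "0 0 -0.05 0; 0 0 -0.15 0; 0 0 -0.3 0; 0 0 -0.5 0; -0.1 0.05 -0.5 0; -0.3 0.15 -0.5 0; -0.5 0.25 -0.5 0; -0.7 0.35 -0.5 0; -0.9 0.4 -0.5 0; -1 0.45 -0.5 0; -1 0.45 -0.5 0; -1 0.45 -0.5 0"}}

```text
time: 18.45
tool_pos: [367.4, 276.6, 181.6]
tool_rot: [1.0, 0.0, 0.001, -0.001]
force: [-0.7, 0.8, -0.1]
opening: 69.3
finger_force: 0.0
```

Call:
{"op": "arm_command", "data": {"plan": "-0.15 0 0 0; -0.15 0 0 0; -0.15 0 0.2 0; -0.15 0 0.35 0; -0.15 0 0.48 0; -0.15 0 0.54 0; -0.15 0 0.54 0; -0.15 0 0.54 0"}}

```text
time: 19.25
tool_pos: [338.1, 276.9, 72.5]
tool_rot: [1.0, -0.0, 0.0, -0.0]
force: [-0.1, 0.6, 0.2]
opening: 69.7
finger_force: 0.0
```

Call:
{"op": "arm_command", "data": {"plan": "0 0 0 0; 0 0 0 0; 0 0 0 0; 0 0 0 0; 0 0 0 0; 0 0 0 0; 0 0 0 0; 0 0 0 0; 0 0 0 0; 0 0 0 0", "fingers": 0, "newtons": 20}}

```text
time: 20.25
tool_pos: [337.1, 276.2, 72.5]
tool_rot: [1.0, -0.0, 0.0, -0.0]
force: [0.1, 0.4, 0.7]
opening: 29.9
finger_force: 20.0
```

Call:
{"op": "arm_command", "data": {"plan": "0 0 -0.05 0; 0 0 -0.15 0; 0 0 -0.3 0; 0 0 -0.45 0; 0.1 0.05 -0.55 0; 0.25 0.15 -0.55 0; 0.45 0.25 -0.55 0; 0.65 0.35 -0.55 0; 0.85 0.5 -0.55 0; 1 0.6 -0.55 0"}}

```text
time: 21.25
tool_pos: [538.5, 154.0, 182.6]
tool_rot: [1.0, -0.001, -0.0, 0.0]
force: [0.0, 0.8, -0.9]
opening: 29.6
finger_force: 20.0
```

Call:
{"op": "arm_command", "data": {"plan": "0.2 0.08 0 0; 0.37 0.15 0 0; 0.43 0.177 0 0; 0.43 0.177 0 0; 0.43 0.177 0 0"}}

```text
time: 21.75
tool_pos: [621.9, 120.4, 182.1]
tool_rot: [1.0, -0.0, -0.001, 0.0]
force: [-0.1, 0.3, -1.2]
opening: 29.6
finger_force: 20.0
```

Call:
{"op": "arm_command", "data": {"plan": "0 0 0.1 0; 0 0 0.25 0; 0 0 0.38 0; 0 0 0.45 0; 0 0 0.49 0; 0 0 0.49 0; 0 0 0.495 0; 0 0 0.5 0; 0 0 0.5 0; 0 0 0.5 0"}}

```text
time: 22.75
tool_pos: [623.2, 120.6, 83.0]
tool_rot: [1.0, -0.0, 0.0, -0.0]
force: [0.1, -1.0, -0.9]
opening: 29.9
finger_force: 20.0
```

Call:
{"op": "arm_command", "data": {"plan": "0 0 0.004 0; 0 0 0.007 0; 0 0 0.01 0; 0 0 0.01 0; 0 0 0.01 0"}}

```text
time: 23.25
tool_pos: [623.0, 120.5, 80.5]
tool_rot: [1.0, -0.0, 0.0, 0.0]
force: [0.5, -0.3, -0.2]
opening: 29.6
finger_force: 20.0
```

Call:
{"op": "arm_command", "data": {"plan": "0 0 0.003 0; 0 0 0.006 0; 0 0 0.006 0; 0 0 0.006 0"}}

```text
time: 23.65
tool_pos: [623.0, 120.6, 80.5]
tool_rot: [1.0, 0.0, 0.0, 0.0]
force: [-3.2, -0.3, 5.5]
opening: 29.7
finger_force: 20.0
```

Call:
{"op": "arm_command", "data": {"plan": "0 0 0 0; 0 0 0 0; 0 0 0 0; 0 0 0 0; 0 0 0 0; 0 0 0 0; 0 0 0 0", "fingers": 0.8}}

```text
time: 24.35
tool_pos: [622.9, 120.5, 79.1]
tool_rot: [1.0, -0.0, -0.0, 0.0]
force: [0.7, -0.4, 0.5]
opening: 68.6
finger_force: 0.0
```

Call:
{"op": "arm_command", "data": {"plan": "0 0 -0.05 0; 0 0 -0.15 0; 0 0 -0.3 0; 0 0 -0.5 0; -0.1 -0.02 -0.5 0; -0.3 -0.06 -0.5 0; -0.5 -0.1 -0.5 0; -0.7 -0.13 -0.5 0; -0.87 -0.165 -0.5 0; -0.87 -0.165 -0.5 0; -0.87 -0.165 -0.5 0"}}

```text
time: 25.45
tool_pos: [449.1, 154.1, 180.5]
tool_rot: [1.0, 0.001, 0.001, -0.001]
force: [0.4, -0.2, 1.4]
opening: 69.6
finger_force: 0.0
```

Next is the padauk bell: down about 107 mm to z 73.

Call:
{"op": "arm_command", "data": {"plan": "0 0 0.2 0; 0 0 0.35 0; 0 0 0.48 0; 0 0 0.53 0; 0 0 0.53 0; 0 0 0.53 0"}}

```text
time: 26.05
tool_pos: [450.2, 154.1, 74.0]
tool_rot: [1.0, -0.0, 0.001, -0.0]
force: [0.4, 0.3, 0.2]
opening: 69.8
finger_force: 0.0
```

Call:
{"op": "arm_command", "data": {"plan": "0 0 0 0; 0 0 0 0; 0 0 0 0; 0 0 0 0; 0 0 0 0; 0 0 0 0; 0 0 0 0; 0 0 0 0; 0 0 0 0; 0 0 0 0", "fingers": 0, "newtons": 20}}

```text
time: 27.05
tool_pos: [449.0, 153.6, 73.2]
tool_rot: [1.0, -0.0, 0.0, 0.0]
force: [-0.8, -1.0, 1.2]
opening: 29.3
finger_force: 20.0
```

Call:
{"op": "arm_command", "data": {"plan": "0 0 -0.05 0; 0 0 -0.15 0; 0 0 -0.3 0; 0 0 -0.45 0; 0.05 0.1 -0.55 0; 0.15 0.25 -0.55 0; 0.25 0.45 -0.55 0; 0.37 0.65 -0.55 0; 0.5 0.85 -0.55 0; 0.6 1 -0.55 0"}}

```text
time: 28.05
tool_pos: [569.7, -48.8, 183.6]
tool_rot: [1.0, -0.001, 0.0, 0.0]
force: [0.2, 1.3, -0.5]
opening: 29.4
finger_force: 20.0
```

Call:
{"op": "arm_command", "data": {"plan": "0.1 0.18 0 0; 0.2 0.33 0 0; 0.2 0.36 0 0; 0.2 0.36 0 0; 0.2 0.36 0 0"}}

```text
time: 28.55
tool_pos: [608.1, -117.9, 183.2]
tool_rot: [1.0, -0.0, -0.0, -0.0]
force: [0.2, -0.2, -0.6]
opening: 29.5
finger_force: 20.0
```

Call:
{"op": "arm_command", "data": {"plan": "0 0 0.1 0; 0 0 0.25 0; 0 0 0.38 0; 0 0 0.45 0; 0 0 0.49 0; 0 0 0.49 0; 0 0 0.495 0; 0 0 0.5 0; 0 0 0.5 0; 0 0 0.5 0"}}

```text
time: 29.55
tool_pos: [609.1, -118.6, 83.8]
tool_rot: [1.0, -0.0, 0.001, -0.0]
force: [-1.3, -0.1, -1.3]
opening: 29.6
finger_force: 20.0
```

Call:
{"op": "arm_command", "data": {"plan": "0 0 0.004 0; 0 0 0.007 0; 0 0 0.01 0; 0 0 0.01 0; 0 0 0.01 0"}}

```text
time: 30.05
tool_pos: [608.9, -118.6, 81.3]
tool_rot: [1.0, -0.0, 0.0, 0.0]
force: [-0.5, -0.2, 1.4]
opening: 29.4
finger_force: 20.0
```

Call:
{"op": "arm_command", "data": {"plan": "0 0 0.002 0; 0 0 0.004 0; 0 0 0.004 0; 0 0 0.004 0"}}

```text
time: 30.45
tool_pos: [608.9, -118.6, 81.2]
tool_rot: [1.0, -0.0, 0.0, 0.0]
force: [-1.2, 0.3, 5.4]
opening: 29.4
finger_force: 20.0
```

Call:
{"op": "arm_command", "data": {"plan": "0 0 0.004 0; 0 0 0.004 0; 0 0 0.004 0; 0 0 0.004 0; 0 0 0.004 0; 0 0 0.004 0; 0 0 0.004 0", "fingers": 0.8}}

```text
time: 31.15
tool_pos: [608.8, -118.5, 79.5]
tool_rot: [1.0, -0.0, -0.0, -0.0]
force: [0.4, 0.2, -0.7]
opening: 68.3
finger_force: 0.0
```

Rise, move back clear of the views, and check all four.

Call:
{"op": "arm_command", "data": {"plan": "0 0 -0.05 0; 0 0 -0.15 0; 0 0 -0.3 0; 0 0 -0.5 0; 0 0 -0.75 0; -0.2 0 -0.9 0; -0.4 0 -0.9 0; -0.6 0 -0.9 0; -0.75 0 -0.9 0; -0.75 0 -0.9 0; -0.75 0 -0.9 0; -0.75 0 -0.9 0"}}

```text
time: 32.35
tool_pos: [459.8, -118.4, 260.1]
tool_rot: [1.0, -0.0, 0.001, 0.0]
force: [0.4, -0.1, 0.4]
opening: 69.7
finger_force: 0.0
```

Run:
```python
from workcell import ctrl
import cv2,numpy as np
cv2.imwrite('pics/f1.png',cv2.resize(ctrl.camera('scene')['img'][150:370,130:450,::-1],None,fx=2.5,fy=2.5,interpolation=cv2.INTER_CUBIC))
cv2.imwrite('pics/f2.png',cv2.resize(ctrl.camera('side')['img'][80:390,30:450,::-1],None,fx=1.9,fy=1.9,interpolation=cv2.INTER_CUBIC))
```

```text
(no output)
```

View pics/f2.png

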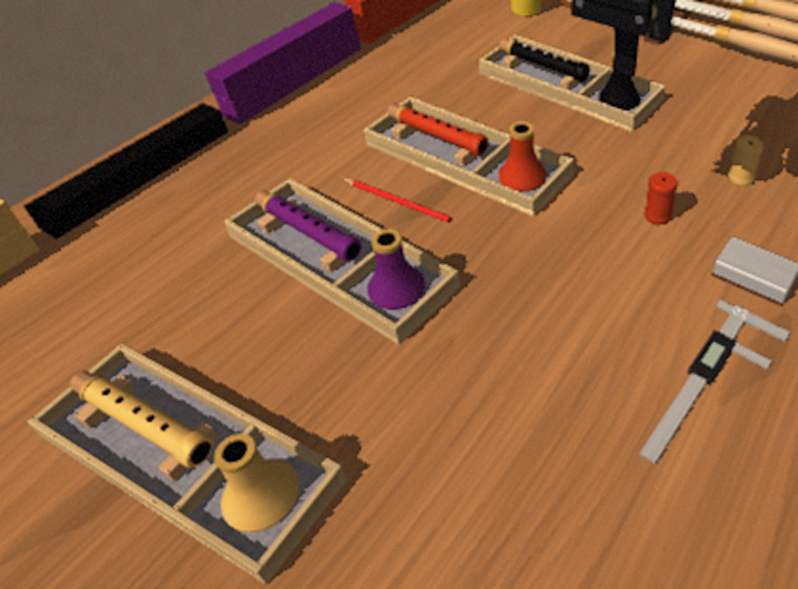

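View pics/f1.png

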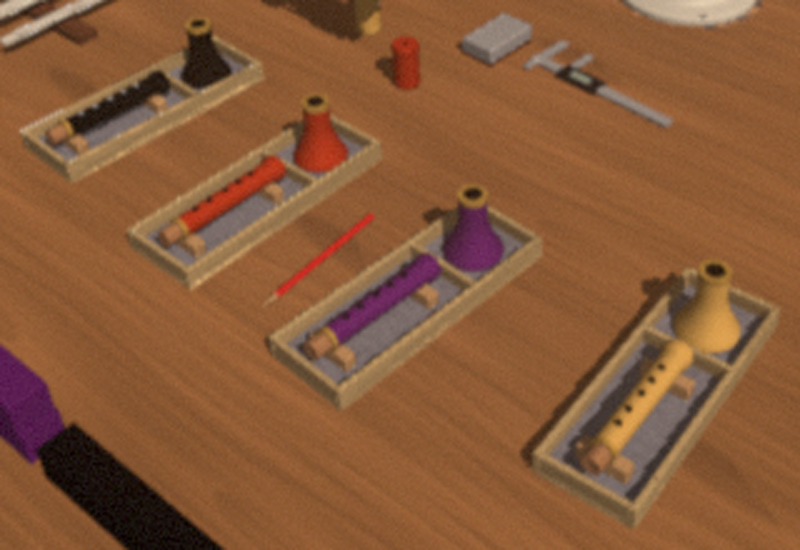

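All four bells stand upright on the floor of their matching bays: side view purpleheart (395,275), padauk (522,160), boxwood (258,480); ebony is at (205,55) in the scene view. The barrels have not moved.

```bash
python3 -c "
from workcell import ctrl
print(ctrl.job_done())"
```

```text
the job is handed in; nothing more can be done
None
```

The job is handed in: all four bells stand upright in the bays matching their timber and both barrels are where they began, as checked by eye in the final camera views, with the arm's clock at about 32 s of the 102 s allowed; no verdict came back.

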